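# Hang the loaded module on the control console

## Robot

A 7-joint arm with a two-finger parallel gripper is mounted at the origin on the work surface. World frame = base frame: x ahead of the robot, y to its left, z up, the work surface at z = 0. Lengths are in m, angles in degrees, forces in N, time in s.
With the tool pointing down it reaches from about 0.425 to 0.875 m from the base axis. Payload 4.7 kg.
Tool frame: the origin (TCP) lies at the very end of the fingers, on their centre line; the grasp point (between the pads) lies 19 mm behind it (bot.tcp_to_grasp is the z of the grasp point in the tool frame, in m); z points along the fingers, y is the line along which they close (so a half turn about z gives the same grasp; the last joint's range is limited). The gripper opens to 85 mm and grips with 20 to 120 N. Pads are 22 mm wide; open, the fingers measure 114 mm over their backs; the gripper's body (76 mm by 85 mm) begins 54 mm behind the grasp point. The pads swing forward as they close: fully open they stand 13 mm farther back than shut.
Start: joints at [67.214, 18.392, -4.016, 83.108, 1.295, 78.541, -3.26], TCP at [0.26, -0.596, 0.231] pointing down, gripper open.
Joint ranges: [-163.93, 163.93], [-17.29, 119.83], [-79.2, 71.16], [3.27, 140.29], [-89.18, 269.18], [5.43, 117.66], [-154.24, 154.24]. Speed limits (degrees/s): [147.25, 147.25, 180, 180, 180, 180, 180].

## Interface

Orientations are given as [roll, pitch, yaw] about the fixed x, y, z axes, in that order (R = Rz(yaw) Ry(pitch) Rx(roll)).
In Python, from cell import bot, grab_frame, camera_params, job gives the robot as it stands.
- The arm moves only by the tool jog_arm, never from a script. Its argument "increments" is text: rows parted by semicolons, each of 7 numbers parted by spaces: the finger opening in mm, from 0 to 85.4, then the shift along the tool's x, y, z in mm, then the turn, a rotation vector about the tool's x, y, z in rad. In form: claw tx ty tz wx wy wz; .... A call has 1 to 10 rows; each row is the pose to reach, as a shift and turn from the pose commanded when the call began, along the tool's axes at that moment; what a row does not reach only later rows make up. A row lasts 1/10 s, in which the tool goes at most 50 mm and 8.59 degrees, less where a joint would pass 70% of its speed; a pose out of reach is approached as far as the arm can. A call with a gripper value outside its range is refused whole. The fingers move at their own pace and stop on an object; "grip_force" is the grip in N (left out, the last holds). Time passes only in rows, so rows that repeat a pose let the fingers close. It gives the time, the measured TCP pose, the force, the opening and the grip force at its end, in the units of the state.
- bot.observe(): the state, without advancing time (a new reading comes with each control period).
- grab_frame(name): name is "side" or "top" or "wrist"; returns (picture, depth): 420x560x3 uint8, red, green, blue; 420x560 float32, m along the optical axis (not along the pixel's ray), 0 where there is no reading.
- camera_params(name): a dict with "intrinsics" (3x3 intrinsics, pixels), "T" (4x4, takes a point from camera to world coordinates). Camera axes: x right, y up, looking along -z (the intrinsics and any distortion apply to the point x, -y, -z); pixel columns grow to the right and rows downward; lengths in m; the calibration is good to about 2 mm. A picture is of the moment at which its call begins: read the wrist's pose just before it. camera_params takes no time and is no camera call; for the wrist camera it gives the pose at the moment of the call.
- job.sign_off(): hands the job in; it is judged then, once.
The state is a dict: "t": time; "joint_pos": joint angles; "joint_velocities": joint speeds; "joint_torque": joint torques, N m; "eef_pos": TCP position; "tool_rot": TCP orientation; "ft_force": force on the tool from outside, world axes, zero at the start; "ft_torque": the same for the moment, N m; "gripper_width": finger opening in m; "finger_force": force on a finger pad.
Only numpy, scipy, OpenCV 4.12 (cv2) and the standard library are available. Lean on these libraries where they do the work, as an engineer would, in place of code of your own. Each camera call takes 0.05 s, during which the arm holds its last target. There are 200 camera calls.

## Task

Two identical closed modules lie on the bench: one has its electronics inside, the other is an empty shell and clearly lighter. Lift them to find the heavier one, then hang that one on the sloping face of the red control console: lower its keyhole plate over the two screw heads and slide it down the slope until it is fully home and locked under the heads. Leave the empty one lying flat on the bench and do not disturb the other things around.

Things in the scene. Friction and masses are not known exactly. Their poses are not given: they have to be found in the camera images.
- module_a: A closed module, one left and one right of the console. Dark steel plate 50 (x) x 150 (y) x 4 mm, under a black case 50 (x) x 78 (y) mm, top 45 mm above the plate's underside (terminal strips at y +-28: 53 mm). Grip across x. Origin: centre of the underside; z up, +x to the narrow keyhole ends; starts flat, +x away from the robot, turned up to 0.5 rad. Loaded about 0.55 kg, empty 0.25 kg, +-10 %
- module_b: A closed module, one left and one right of the console. Dark steel plate 50 (x) x 150 (y) x 4 mm, under a black case 50 (x) x 78 (y) mm, top 45 mm above the plate's underside (terminal strips at y +-28: 53 mm). Grip across x. Origin: centre of the underside; z up, +x to the narrow keyhole ends; starts flat, +x away from the robot, turned up to 0.5 rad. Loaded about 0.55 kg, empty 0.25 kg, +-10 %
- module_a_hole (a point): point on the underside midway between the wide keyhole holes (module x -10 mm, y 0, z 0; module axes). The plate's two ears have one keyhole each, at y +-57.5 mm: a hole 20 mm wide centred at x -10 mm, tapering into a slot 10 mm wide that runs to +x
- module_b_hole (a point): the same point on module B, which has the same keyholes
- module_a_lock (a point): point on the underside midway between where the two screw axes stand when the plate is fully home, against the slot ends (module x +12.5 mm, y 0, z 0; module axes)
- module_b_lock (a point): the same point on module B
- panel: cream face of the console, 265 x 240 mm, fixed, rising at 25 degrees. Origin: on the face midway between two screws, 82 mm above the bench, 100 mm from the lower edge; +x up the slope, y across, z square out. Screws square out at x 0, y +-57.5 mm: shank 7 mm, head 14 mm across, from 7 to 11 mm above the face. Knobs up to 17 mm high from x +120 mm up
- console: red console, a fixed wedge 240 x 240 mm, 40 mm high in front (robot side), 152 mm at the back; place varies, turned up to 0.3 rad. Origin: centre of its underside, +x to its high back. To hang: module +x up the slope, lowered with its origin at panel x +10 mm (heads in the holes), then slid 22.5 mm down to the stop (origin at x -12.5 mm, underside on the face)
- tub: bystander: loose white plastic tub, 64 mm across, 60 mm high, origin at the centre of its underside; behind the left module
- screwdriver: bystander: loose screwdriver lying behind the right module, origin on its underside
- tin: bystander: loose small metal tin, 48 mm across, 30 mm high, in front of the console on the right, origin at the centre of its underside
There are look-alikes about, which are no part of the job. What is shaped like the module_b but blue is not meant.

How it is judged (in metres and radians):
At the end, for the whole second after the job is handed in: One module hangs home: lock point within 4 mm of mid-screws along and across the slope, narrow slot ends uphill, underside within 3 mm and 0.06 rad of the face. The other, the lighter, lies flat on the bench (within 5 mm, 0.08 rad), pressing on it with 1.2 to 3.8 N. Both at rest (((x of module_a_lock in the frame of panel between -0.004 and 0.004 m and x of module_a_hole in the frame of panel below -0.017 m and y of module_a_lock in the frame of panel between -0.004 and 0.004 m and z of module_a in the frame of panel below 0.003 m and angle between the z axis of module_a and the z axis of panel, either way round below 0.06 rad and linear speed of each of module_a, module_b below 0.01 m/s and angle between module_b's own z axis and vertical below 0.08 rad and height (world z) of module_b below 0.005 m and contact force between module_b and anything else between 1.2 and 3.8 N) or (x of module_b_lock in the frame of panel between -0.004 and 0.004 m and x of module_b_hole in the frame of panel below -0.017 m and y of module_b_lock in the frame of panel between -0.004 and 0.004 m and z of module_b in the frame of panel below 0.003 m and angle between the z axis of module_b and the z axis of panel, either way round below 0.06 rad and linear speed of each of module_b, module_a below 0.01 m/s and angle between module_a's own z axis and vertical below 0.08 rad and height (world z) of module_a below 0.005 m and contact force between module_a and anything else between 1.2 and 3.8 N))); the robot touches nothing.
It fails at once if a bystander (tub, screwdriver or tin) is moved more than 30 mm (distance of any of tub, screwdriver, tin from where it was at the start of the episode above 0.03 m).
It also fails if it takes over 58 s, if anything falls off the work surface, if the arm or the gripper's body presses on something with over 40 N, if the wrist force passes 120 N, or if a joint passes its speed limit or range.

## Working session

There is one attempt and no reset: what is moved stays moved. The work goes in short steps, Python scripts to look and compute and a tool call to move; the robot and the scene stay as the last step left them, time stands still between calls to the robot, and variables do not carry over. Pictures are saved under pics/ and viewed, at most 10 in all, crops included, and the job is handed in when it is done.

Besides the shell and the picture viewer there is one more tool, called after "Call:" in YAML: its name, and indented under it one key for each argument. jog_arm: Moves the arm, as the interface text tells. Its arguments: {"type":"object","properties":{"increments":{"type":"string"},"grip_force":{"type":"number"}},"required":["increments"]}

```bash
mkdir -p pics; ls
cat > h.py <<'E'
import numpy as np,cv2
from cell import bot,grab_frame,camera_params,job
from scipy.spatial.transform import Rotation as R
def world(name,depth,P=None):
    P=P or camera_params(name);K=np.array(P["intrinsics"]);T=np.array(P["T"])
    v,u=np.indices(depth.shape)
    X=(u-K[0,2])/K[0,0]*depth;Y=(v-K[1,2])/K[1,1]*depth
    p=np.stack([X,-Y,-depth],-1)
    return p@T[:3,:3].T+T[:3,3]
def tool():
    s=bot.observe();return np.array(s["eef_pos"]),R.from_euler('xyz',s["tool_rot"],degrees=True)
E
python3 - <<'E'
from h import *
s=bot.observe();print(s)
for n in("top","side"):
    P=camera_params(n);print(n,P)
    im,d=grab_frame(n);np.savez(n+"0.npz",im=im,d=d,w=world(n,d,P))
    cv2.imwrite(f"pics/{n}0.png",im[...,::-1])
E
```

```text
pics
{'t': 0.0, 'joint_pos': array([67.2149828 , 18.43854695, -4.01714327, 83.17789534,  1.29337973,
       78.54099286, -3.26052543]), 'joint_velocities': array([-0.07397994, -0.03513596,  0.00891682,  0.03311104, -0.01907781,
       -0.06935889,  0.02115473]), 'joint_torque': array([ 7.82240950e-04, -4.93589258e+01, -3.82031947e-01, -3.14335585e+01,
        1.28876546e-02,  1.14110933e-02,  3.32148751e-06]), 'eef_pos': array([ 0.25990555, -0.59516053,  0.23020331]), 'tool_rot': array([-1.79887731e+02,  3.84539193e-03,  2.35955175e+01]), 'ft_force': array([ 0.10003529, -0.54633623, -0.19654766]), 'ft_torque': array([ 0.00917999, -0.00789692,  0.06550572]), 'finger_force': 0.0, 'gripper_width': 0.08529672177379109}
top {'intrinsics': array([[500.70748787,   0.        , 284.80745263],
       [  0.        , 500.70748787, 204.20657351],
       [  0.        ,   0.        ,   1.        ]]), 'T': array([[-4.14034179e-04,  9.89107902e-01, -1.47191670e-01,
         3.04998154e-01],
       [-9.99895609e-01, -2.53537053e-03, -1.42247456e-02,
        -1.00396272e-01],
       [-1.44429937e-02,  1.47170415e-01,  9.89005697e-01,
         1.43964515e+00],
       [ 0.00000000e+00,  0.00000000e+00,  0.00000000e+00,
         1.00000000e+00]])}
side {'intrinsics': array([[539.10042236,   0.        , 281.25716231],
       [  0.        , 539.10042236, 209.09976301],
       [  0.        ,   0.        ,   1.        ]]), 'T': array([[-0.99661241,  0.05558991, -0.06060906,  0.4093522 ],
       [-0.08217339, -0.70311375,  0.70631338,  1.05020265],
       [-0.00335116,  0.70890113,  0.7052999 ,  1.21803899],
       [ 0.        ,  0.        ,  0.        ,  1.        ]])}
```

View pics/top0.png

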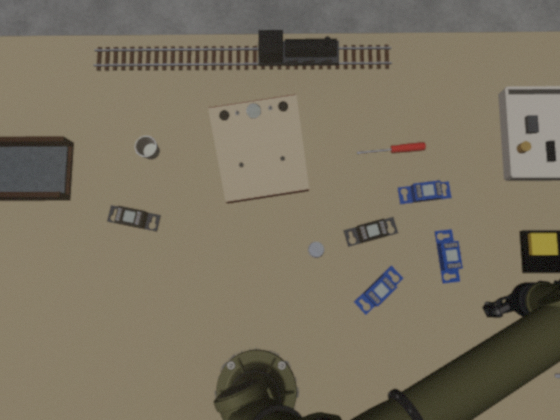

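View pics/side0.png

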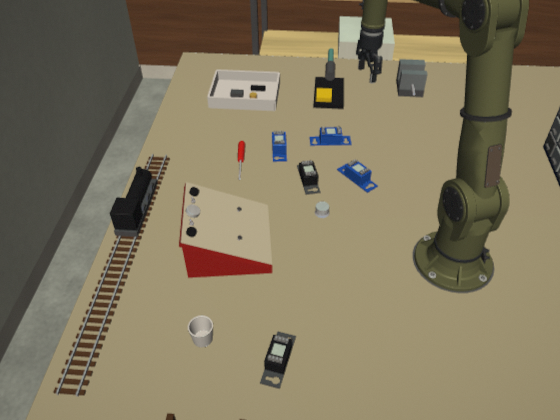

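Top view: candidates are the black modules at (134,217) (left) and (371,231) (right). The blue ones at (425,191), (448,256) and (379,290) are look-alikes and not meant. The console screws are at (241,164) and (282,158), the tub at (147,147), the tin at (316,249) and the screwdriver at (392,150). The side view shows the same layout.

Run:
```python
from h import *
z=np.load("top0.npz");im,d,w=z["im"],z["d"],z["w"]
print("bench z",np.median(w[200:300,180:200,2]))
hsv=cv2.cvtColor(im,cv2.COLOR_RGB2HSV)
v,u=np.indices(d.shape)
for n,(cu,cv) in dict(left=(134,217),right=(371,231)).items():
    near=(abs(u-cu)<40)&(abs(v-cv)<28)
    # plate+case: dark/gray, not tan
    m=near&((hsv[...,1]<70)|(hsv[...,2]<70))&~((hsv[...,0]>100)&(hsv[...,1]>120))
    m=m.astype(np.uint8);k,l,st,c=cv2.connectedComponentsWithStats(m)
    i=l[cv,cu] or 1+np.argmax(st[1:,4]); i=1+np.argmax(st[1:,4])
    pts=w[l==i]
    r=cv2.minAreaRect((pts[:,:2]*1000).astype(np.float32))
    print(n,"rect mm",r,len(pts),"zmax",pts[:,2].max())
    p=w[near&(w[...,2]>.025)]
    print("  case",cv2.minAreaRect((p[:,:2]*1000).astype(np.float32)),len(p),"z",np.median(p[:,2]))
# panel
poly=np.array([[225,135],[292,128],[300,185],[232,192]]);m=np.zeros(d.shape,np.uint8);cv2.fillPoly(m,[poly],1)
p=w[(m>0)&(hsv[...,2]>110)]
c=p.mean(0);nrm=np.linalg.svd(p-c,full_matrices=False)[2][2];nrm*=np.sign(nrm[2])
print("normal",nrm,"tilt",np.degrees(np.arccos(nrm[2])),"azim up",np.degrees(np.arctan2(-nrm[1],-nrm[0])),"rms",np.std((p-c)@nrm))
P=camera_params("top");K=P["intrinsics"];T=P["T"]
S=[]
for cu,cv in((241,164),(282,158)):
    b=im[cv-8:cv+9,cu-8:cu+9].astype(float).mean(2);wt=np.clip(110-b,0,None);vv,uu=np.indices(b.shape)
    px=np.array([cu-8+(wt*uu).sum()/wt.sum(),cv-8+(wt*vv).sum()/wt.sum()])
    ray=T[:3,:3]@np.array([(px[0]-K[0,2])/K[0,0],-(px[1]-K[1,2])/K[1,1],-1]);o=T[:3,3]
    t=((c+nrm*.011-o)@nrm)/(ray@nrm);q=o+t*ray-nrm*.011;S.append(q);print("screw",px,q)
S=np.array(S);print("mid",S.mean(0),"dist",np.linalg.norm(S[0]-S[1]),"yaw",np.degrees(np.arctan2(*(S[0]-S[1])[[1,0]]))-90)
A=cv2.resize(im[190:260,90:190],None,fx=4,fy=4);B=cv2.resize(im[190:260,330:430],None,fx=4,fy=4)
cv2.imwrite("pics/c.png",np.hstack([A,B])[...,::-1])
```

```text
bench z -0.000738889838499901
left rect mm ((453.1785888671875, 186.18460083007812), (615.6129760742188, 193.2996826171875), 80.09022521972656) 4343 zmax 1.439645154646029
  case ((411.4929504394531, 145.85577392578125), (533.6710205078125, 55.85768127441406), 72.58854675292969) 554 z 0.04528385221283282
right rect mm ((431.35345458984375, -268.0792236328125), (191.7185516357422, 373.59979248046875), 9.834059715270996) 4343 zmax 1.439645154646029
  case ((393.6598815917969, -224.7210693359375), (59.6481819152832, 299.52020263671875), 24.231542587280273) 537 z 0.04510993070556424
normal [0.98622024 0.03487517 0.16171999] tilt 80.69325526730915 azim up -177.9747246085404 rms 0.04634409541218982
screw [240.89392643 164.38152267] [ 0.67443571  0.07045358 -0.20521977]
screw [282.19649123 158.01315789] [ 0.64618381 -0.07242639 -0.00211833]
mid [ 0.66030976 -0.00098641 -0.10366905] dist 0.24992609073877703 yaw -11.184914824361925
```

View pics/c.png

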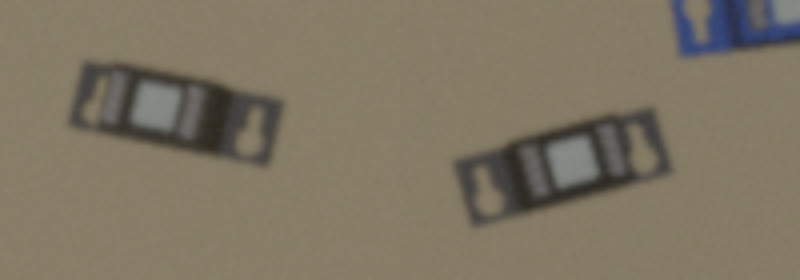

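The crop confirms it: two black modules with dark steel ears, narrow keyhole ends up, and blue only at the crop's edge. My fit picked up zero-depth pixels, so I'll filter those out.

Run:
```python
from h import *
z=np.load("top0.npz");im,d,w=z["im"],z["d"],z["w"]
g=im.astype(int).max(2);v,u=np.indices(d.shape);ok=d>0.5
P=camera_params("top");K=P["intrinsics"];T=P["T"];o=T[:3,3]
def onz(px,c,n):
    ray=np.stack([(px[:,0]-K[0,2])/K[0,0],-(px[:,1]-K[1,2])/K[1,1],-np.ones(len(px))],1)@T[:3,:3].T
    return o+ray*(((c-o)@n)/(ray@n))[:,None]
for n,(cu,cv) in dict(left=(134,217),right=(371,231)).items():
    near=(abs(u-cu)<34)&(abs(v-cv)<22)
    # ears: dark pixels at plate height
    m=near&(g<95)&ok; q=w[m]
    r=cv2.minAreaRect((q[:,:2]*1000).astype(np.float32)); print(n,m.sum(),"all",r)
    m2=near&ok&(w[...,2]>.03)&(w[...,2]<.07)
    k,l,st,_=cv2.connectedComponentsWithStats(m2.astype(np.uint8));i=1+np.argmax(st[1:,4]);q=w[l==i]
    print("  case",cv2.minAreaRect((q[:,:2]*1000).astype(np.float32)),len(q),np.percentile(q[:,2],[10,50,90]))
poly=np.array([[225,135],[292,128],[300,185],[232,192]]);m=np.zeros(d.shape,np.uint8);cv2.fillPoly(m,[poly],1)
p=w[(m>0)&(g>110)&ok]
for _ in range(3):
    c=p.mean(0);nrm=np.linalg.svd(p-c,full_matrices=False)[2][2];nrm*=np.sign(nrm[2]);e=(p-c)@nrm;p=p[abs(e)<2.5*e.std()]
print("normal",nrm,"tilt",np.degrees(np.arccos(nrm[2])),"azim",np.degrees(np.arctan2(-nrm[1],-nrm[0])),"rms",e.std())
S=[]
for cu,cv in((241,164),(282,158)):
    b=im[cv-5:cv+6,cu-5:cu+6].astype(float).mean(2);wt=np.clip(np.median(b)-25-b,0,None);vv,uu=np.indices(b.shape)
    px=np.array([[cu-5+(wt*uu).sum()/wt.sum(),cv-5+(wt*vv).sum()/wt.sum()]])
    q=onz(px,c+nrm*.011,nrm)[0]-nrm*.011;S.append(q);print("screw",px,q)
S=np.array(S);print("mid",S.mean(0),"dist",np.linalg.norm(S[0]-S[1]),"yaw",np.degrees(np.arctan2(*(S[0]-S[1])[[1,0]]))-90)
```

```text
left 554 all ((480.6392517089844, 358.5132141113281), (149.17523193359375, 53.38240051269531), 78.42292022705078)
  case ((479.08953857421875, 361.4276123046875), (82.9185562133789, 49.583587646484375), 78.73503875732422) 509 [0.04027435 0.04506731 0.05229547]
right 586 all ((440.80810546875, -324.8186950683594), (53.47188186645508, 148.41375732421875), 15.023815155029297)
  case ((438.8334655761719, -323.95062255859375), (50.107643127441406, 78.84638977050781), 15.023815155029297) 513 [0.0402115 0.0449935 0.0522898]
normal [-0.41767356 -0.06339786  0.90638265] tilt 24.989848461361007 azim 8.630932795514703 rms 0.0027758451040012086
screw [[240.89478261 164.38521739]] [0.62151256 0.04075325 0.08192996]
screw [[282.19396552 158.01465517]] [ 0.63904524 -0.07315683  0.0820417 ]
mid [ 0.6302789  -0.01620179  0.08198583] dist 0.11525152651625276 yaw 8.750117511468943
```

```bash
cat >> h.py <<'E'
def down(yaw): return R.from_euler('xyz',[180,0,yaw],degrees=True)
def plan(pos,rot):
    p,r=tool();print("mm",np.round(r.inv().apply(np.array(pos)-p)*1000,1),"rv",np.round((r.inv()*rot).as_rotvec(),4))
E
python3 -c "
from h import *
plan([.4395,-.3245,.12],down(105))"
```

```text
mm [ 272.9 -176.   110.6] rv [-1.4000e-03 -1.1000e-03 -1.4208e+00]
```

Call:
jog_arm:
  increments: "85 273 -176 110.6 -0.0014 -0.0011 -1.4208;85 273 -176 110.6 -0.0014 -0.0011 -1.4208;85 273 -176 110.6 -0.0014 -0.0011 -1.4208;85 273 -176 110.6 -0.0014 -0.0011 -1.4208;85 273 -176 110.6 -0.0014 -0.0011 -1.4208;85 273 -176 110.6 -0.0014 -0.0011 -1.4208;85 273 -176 110.6 -0.0014 -0.0011 -1.4208;85 273 -176 110.6 -0.0014 -0.0011 -1.4208;85 273 -176 110.6 -0.0014 -0.0011 -1.4208;85 273 -176 110.6 -0.0014 -0.0011 -1.4208"
  grip_force: 40

```text
t: 1.1
eef_pos: [0.4398, -0.3244, 0.1201]
tool_rot: [-180.0, 0.0, 105.3]
ft_force: [-0.9, -0.2, -0.7]
gripper_width: 0.0851
finger_force: 0.0
```

Call:
jog_arm:
  increments: "85 0 0 0 0 0 0;85 0 0 0 0 0 0"

```text
t: 1.3
eef_pos: [0.4396, -0.3251, 0.1205]
tool_rot: [-180.0, 0.1, 104.9]
ft_force: [-0.1, -0.3, -0.6]
gripper_width: 0.0848
finger_force: 0.0
```

Run:
```python
from h import *
s=bot.observe();print(s['t'],s['joint_pos'],s['eef_pos'],s['tool_rot'],s['ft_force'])
P=camera_params("wrist");im,d=grab_frame("wrist");w=world("wrist",d,P)
cv2.imwrite("pics/w1.png",im[...,::-1])
m=(d>0.02)&(w[...,2]>.03)&(w[...,2]<.058)&(np.hypot(w[...,0]-.4395,w[...,1]+.3245)<.06)
q=w[m];print(len(q),cv2.minAreaRect((q[:,:2]*1000).astype(np.float32)))
m=(d>0.02)&(w[...,2]<.058)&(im.max(2)<90)&(np.hypot(w[...,0]-.4395,w[...,1]+.3245)<.09)
q=w[m];print(len(q),cv2.minAreaRect((q[:,:2]*1000).astype(np.float32)))
plan([.4395,-.3245,.012],down(105))
```

```text
1.3 [ 55.12171316  12.13971502 -23.87093393 105.05160368   5.49329098
  63.87318654  44.18832207] [ 0.43962222 -0.32509088  0.12045686] [-1.79999760e+02  7.05268969e-02  1.04882292e+02] [-0.05042923 -0.33277425 -0.64927113]
9122 ((437.6757507324219, -326.19775390625), (50.147361755371094, 78.02322387695312), 15.023530006408691)
9118 ((437.6192932128906, -326.53289794921875), (49.58161544799805, 149.58106994628906), 15.064446449279785)
mm [  0.8   0.  108.5] rv [ 0.      0.0014 -0.0018]
```

View pics/w1.png

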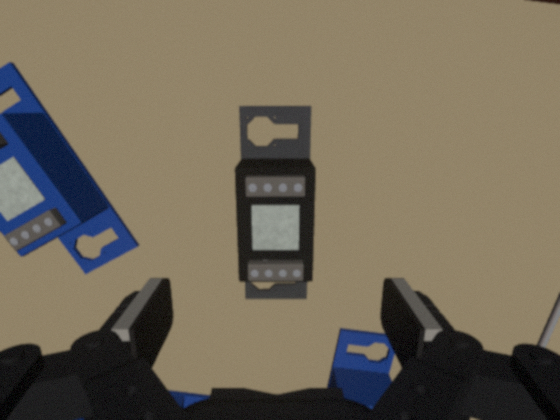

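The black module is centred at about (275,220) between the fingers, with blue look-alikes at left and lower right. The wrist fit gives (0.4377, -0.3264) and yaw 15°.

```bash
python3 -c "
from h import *
plan([.4377,-.3264,.009],down(105))"
```

```text
mm [ -0.5  -2.2 111.5] rv [ 0.      0.0014 -0.0018]
```

Call:
jog_arm:
  increments: "72 -0.5 -2.2 40 0 0.0014 -0.0018;72 -0.5 -2.2 75 0 0.0014 -0.0018;72 -0.5 -2.2 100 0 0.0014 -0.0018;72 -0.5 -2.2 111.5 0 0.0014 -0.0018;72 -0.5 -2.2 111.5 0 0.0014 -0.0018;40 -0.5 -2.2 111.5 0 0.0014 -0.0018;40 -0.5 -2.2 111.5 0 0.0014 -0.0018;40 -0.5 -2.2 111.5 0 0.0014 -0.0018;40 -0.5 -2.2 111.5 0 0.0014 -0.0018;40 -0.5 -2.2 111.5 0 0.0014 -0.0018"
  grip_force: 60

```text
t: 2.35
eef_pos: [0.4395, -0.3272, 0.011]
tool_rot: [179.9, 0.2, 105.1]
ft_force: [1.6, 0.8, 6.2]
gripper_width: 0.0492
finger_force: 65.3
```

Call:
jog_arm:
  increments: "40 0 0 0 0 0 0;40 0 0 -20 0 0 0;40 0 0 -40 0 0 0;40 0 0 -60 0 0 0;40 0 0 -60 0 0 0;40 0 0 -60 0 0 0;40 0 0 -60 0 0 0;40 0 0 -60 0 0 0"

```text
t: 3.15
eef_pos: [0.4369, -0.3257, 0.0676]
tool_rot: [-179.9, -0.1, 105.1]
ft_force: [-0.3, -0.6, -5.1]
gripper_width: 0.0491
finger_force: 64.5
```

```bash
python3 -c "
from h import *
s=bot.observe();print(s['t'],s['eef_pos'],s['tool_rot'],s['ft_force'],s['ft_torque'],s['gripper_width'],s['finger_force'])"
```

```text
3.15 [ 0.4368779  -0.32567638  0.06761989] [-1.79920288e+02 -1.21386353e-01  1.05103595e+02] [-0.32245919 -0.58873698 -5.06763525] [-0.00616922 -0.01297927  0.01900902] 0.04911811491660949 64.47306275367737
```

```bash
cat >> h.py <<'E'
Q=R.from_euler('xyz',[180,0,90],degrees=True)
def panelR(yaw=8.7): return R.from_euler('z',yaw,degrees=True)*R.from_euler('y',-25,degrees=True)
PO=np.array([.6303,-.0162,.082])
E
python3 -c "
from h import *
Rp=panelR();print(PO+Rp.apply([.0,0,.12]))
plan(PO+Rp.apply([.0,0,.12]),Rp*Q)"
```

```text
[ 0.58016933 -0.02387107  0.19075693]
mm [ 254.3  216.8 -122.9] rv [-0.4374 -0.0264  0.1095]
```

Call:
jog_arm:
  increments: "40 0 0 -50 0 0 0;40 0 0 -100 0 0 0;40 254.3 216.8 -122.9 -0.4374 -0.0264 0.1095;40 254.3 216.8 -122.9 -0.4374 -0.0264 0.1095;40 254.3 216.8 -122.9 -0.4374 -0.0264 0.1095;40 254.3 216.8 -122.9 -0.4374 -0.0264 0.1095;40 254.3 216.8 -122.9 -0.4374 -0.0264 0.1095;40 254.3 216.8 -122.9 -0.4374 -0.0264 0.1095;40 254.3 216.8 -122.9 -0.4374 -0.0264 0.1095;40 254.3 216.8 -122.9 -0.4374 -0.0264 0.1095"

```text
t: 4.15
eef_pos: [0.5816, -0.0166, 0.1922]
tool_rot: [154.9, 0.0, 99.3]
ft_force: [0.0, -0.8, -4.9]
gripper_width: 0.0494
finger_force: 66.5
```

Call:
jog_arm:
  increments: "40 0 0 0 0 0 0;40 0 0 0 0 0 0;40 0 0 0 0 0 0;40 0 0 0 0 0 0"

```text
t: 4.55
eef_pos: [0.5804, -0.0257, 0.1917]
tool_rot: [154.9, 0.1, 98.6]
ft_force: [0.4, 0.7, -4.9]
gripper_width: 0.049
finger_force: 66.6
```

Run:
```python
from h import *
s=bot.observe();print(s['t'],s['joint_pos'],s['eef_pos'],s['tool_rot'],s['ft_force'],s['ft_torque'])
np.savez("w2.npz",**dict(zip(("im","d"),(lambda a:a)(grab_frame("wrist")))),P=camera_params("wrist")["T"],K=camera_params("wrist")["intrinsics"],p=s['eef_pos'],r=s['tool_rot'])
cv2.imwrite("pics/w2.png",np.load("w2.npz")["im"][...,::-1])
```

```text
4.55 [ 49.63856693  -5.11517698 -44.13749849 116.46138226 -13.31327346
  43.38876353  21.21844802] [ 0.58042171 -0.02565389  0.1916671 ] [1.54937995e+02 1.12797345e-01 9.85788067e+01] [ 0.36630608  0.70086439 -4.86036169] [-0.1502627   0.88217144 -0.02051105]
```

View pics/w2.png

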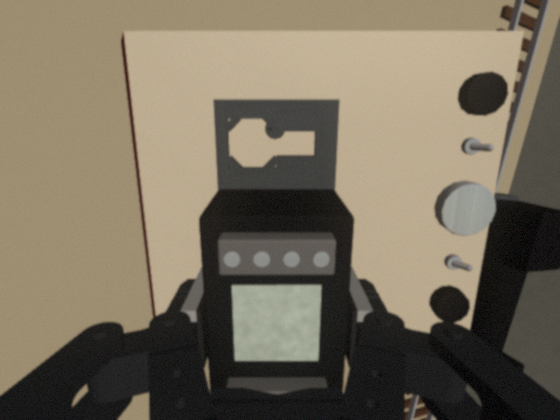

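The left screw head shows at (274,130) through the upper keyhole (image right is uphill). The weight change is 4.3–5 N, so this is the loaded module.

Run:
```python
from h import *
z=np.load("w2.npz");im,d,T,K=z["im"],z["d"],z["P"],z["K"];w=world("wrist",d,dict(T=T,intrinsics=K))
M=R.from_euler('xyz',z["r"],degrees=True)*Q.inv()   # module axes
m=M.inv().apply((w-z["p"]).reshape(-1,3)).reshape(w.shape)*1000  # mm in module axes rel TCP
v,u=np.indices(d.shape);g=im.max(2)
e=(d>0)&(u>195)&(u<355)&(v>85)&(v<185)&(m[...,2]>-40)&(m[...,2]<20)
print("ear z",np.percentile(m[e][:,2],[5,50,95]),e.sum())
q=m[e];A=np.c_[q[:,:2],np.ones(len(q))];print("ear plane slopes",np.linalg.lstsq(A,q[:,2],rcond=None)[0])
r=cv2.minAreaRect(q[:,:2].astype(np.float32));print("ear rect",r,"x",q[:,0].min(),q[:,0].max(),"ymax",q[:,1].max())
# panel plane by depth
pm=(d>0)&(g>120)&(((u>370)&(u<430)&(v>50)&(v<280))|((u>150)&(u<205)&(v>60)&(v<200)))
p=w[pm]
for _ in range(3):
    c=p.mean(0);n=np.linalg.svd(p-c,full_matrices=False)[2][2];n*=np.sign(n[2]);s=(p-c)@n;p=p[abs(s)<2.5*s.std()]
print("tilt",np.degrees(np.arccos(n[2])),"az",np.degrees(np.arctan2(-n[1],-n[0])),"std",s.std(),"dist of PO",(PO-c)@n)
def cast(px,off):
    ray=T[:3,:3]@[(px[0]-K[0,2])/K[0,0],-(px[1]-K[1,2])/K[1,1],-1];o=T[:3,3];return o+ray*((c+n*off-o)@n)/(ray@n)
# screw head: dark & far (through hole)
sm=(u>245)&(u<300)&(v>120)&(v<160)&(g<110)&(d>0)&(m[...,2]<-40)
print("screw px",sm.sum(),u[sm].min(),u[sm].max(),v[sm].min(),v[sm].max())
cr=cv2.resize(im[90:190,195:355],None,fx=5,fy=5,interpolation=cv2.INTER_NEAREST);cv2.imwrite("pics/c2.png",cr[...,::-1])
q=w[sm];pf=panelR().inv().apply(q-PO)*1000;print("screw pts panel frame",np.round(np.percentile(pf,[2,25,50,75,98],axis=0),1))
# red/cream edges: panel left edge y = +132.5? 
print("knob/edge check skip; TCP in panel frame",panelR().inv().apply(z["p"]-PO)*1000)
```

```text
ear z [-7.23021377 -6.12406782 -5.05220553] 7493
ear plane slopes [ 1.67070825e-04  4.36691130e-03 -6.41144172e+00]
ear rect ((-1.0709514617919922, 58.88172912597656), (34.253684997558594, 50.22816848754883), 89.96430206298828) x -26.184156613537407 24.038388729202037 ymax 76.0005909052863
tilt 25.04252717209169 az 8.645099359837264 std 0.0006490241619894161 dist of PO -0.0014930326642778738
screw px 129 266 283 121 157
screw pts panel frame [[-7.4 50.9 10.9]
 [-5.4 53.  11.9]
 [-2.7 54.4 12.5]
 [-0.6 55.7 12.9]
 [ 3.5 60.9 13.8]]
knob/edge check skip; TCP in panel frame [  0.36635295  -1.80048155 120.83342527]
```

View pics/c2.png

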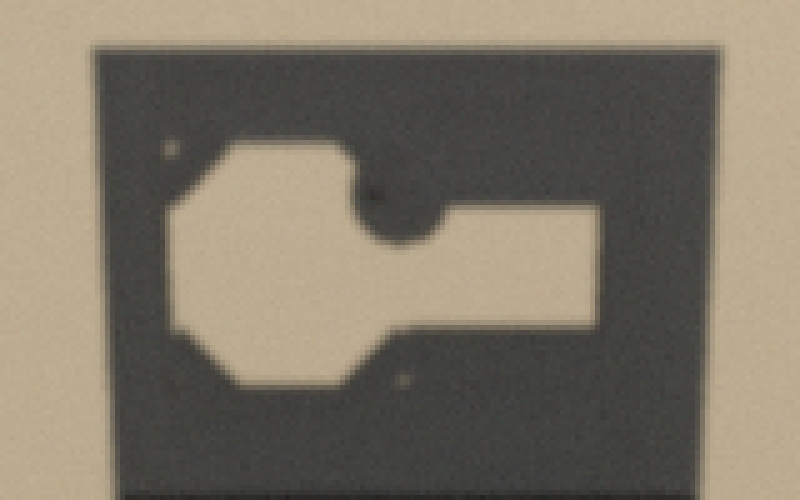

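Run:
```python
from h import *
z=np.load("w2.npz");T,K,d=z["P"],z["K"],z["d"]
Rp=panelR(8.65);n=Rp.apply([0,0,1]);c=PO+n*.0015
def cast(px,off):
    ray=T[:3,:3]@[(px[0]-K[0,2])/K[0,0],-(px[1]-K[1,2])/K[1,1],-1];o=T[:3,3];return o+ray*((c+n*off-o)@n)/(ray@n)
q=cast((275,129),.011);print("head px diam",14e-3*K[0,0]/np.median(d[50:80,380:420]),K[0,0])
print("screw in panel frame",Rp.inv().apply(q-PO)*1000)
print("edges",Rp.inv().apply(cast((265.4,129),.011)-PO)*1000,Rp.inv().apply(cast((284.6,129),.011)-PO)*1000)
M=(R.from_euler('xyz',z["r"],degrees=True)*Q.inv());print("M vs Rp rotvec",(Rp.inv()*M).as_rotvec())
```

```text
head px diam 20.642878458972135 358.5772233280251
screw in panel frame [-1.31755806 56.99176639 12.5       ]
edges [-7.87199526 56.98871722 12.5       ] [ 5.23752863 56.99481587 12.5       ]
M vs Rp rotvec [-0.00230952 -0.00108097 -0.00029289]
```

```bash
cat >> h.py <<'E'
RP=panelR(8.65); PP=PO+RP.apply([-.0013,-.0005,.0015])
def tgt(x,y,z): # module underside origin (mm, panel frame) -> plan
    plan(PP+RP.apply(np.array([x+1.07,y-1.0,z+10.2])/1000),RP*Q)
def where():
    s=bot.observe();p,r=tool();print(s['t'],"module in panel mm",np.round(RP.inv().apply(p-PP)*1000-[1.07,-1,10.2],2),"rv",np.round((RP.inv()*r*Q.inv()).as_rotvec(),4),"F panel",np.round(RP.inv().apply(s['ft_force']),1),"w",s['gripper_width'])
E
python3 -c "
from h import *
where();tgt(10,0,20)"
```

```text
4.6 module in panel mm [  0.87  -0.11 109.2 ] rv [-0.0022 -0.0015  0.0001] F panel [-1.2 -0.6 -4.3] w 0.04931865258333638
mm [ 0.3  9.  89.2] rv [0.0015 0.0022 0.0001]
```

Call:
jog_arm:
  increments: "40 0.3 9 30 0.0015 0.0022 0;40 0.3 9 60 0.0015 0.0022 0;40 0.3 9 80 0.0015 0.0022 0;40 0.3 9 89 0.0015 0.0022 0;40 0.3 9 89 0.0015 0.0022 0;40 0.3 9 89 0.0015 0.0022 0;40 0.3 9 89 0.0015 0.0022 0"

```text
t: 5.3
eef_pos: [0.6268, -0.0178, 0.1164]
tool_rot: [154.9, 0.1, 98.7]
ft_force: [0.1, -0.3, -4.6]
gripper_width: 0.0493
finger_force: 66.4
```

Run:
```python
from h import *
where();tgt(10,0,20);tgt(10,0,2)
im,d=grab_frame("wrist");cv2.imwrite("pics/w3.png",cv2.resize(im[60:240,170:410],None,fx=3,fy=3)[...,::-1])
```

```text
5.3 module in panel mm [11.38  0.48 21.01] rv [-0.0005 -0.0018  0.0014] F panel [-1.9 -0.3 -4.2] w 0.04927445630736176
mm [-0.5 -1.4  1. ] rv [0.0018 0.0005 0.0014]
mm [-0.5 -1.4 19. ] rv [0.0018 0.0005 0.0014]
```

View pics/w3.png

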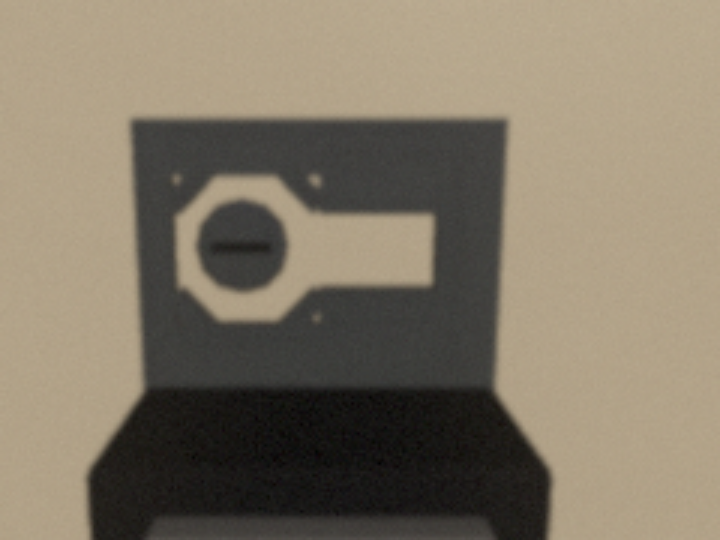

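The screw head at crop (242,246) sits well inside the wide hole, centred near (248,248). Lowering.

Call:
jog_arm:
  increments: "40 -0.5 -1.4 4 0.0018 0.0005 0.0014;40 -0.5 -1.4 8 0.0018 0.0005 0.0014;40 -0.5 -1.4 12 0.0018 0.0005 0.0014;40 -0.5 -1.4 16 0.0018 0.0005 0.0014;40 -0.5 -1.4 19 0.0018 0.0005 0.0014;40 -0.5 -1.4 19 0.0018 0.0005 0.0014;40 -0.5 -1.4 19 0.0018 0.0005 0.0014"

```text
t: 6.05
eef_pos: [0.6331, -0.0166, 0.0974]
tool_rot: [155.1, -0.1, 98.7]
ft_force: [-0.2, 0.0, -5.5]
gripper_width: 0.0489
finger_force: 66.5
```

```bash
python3 -c "
from h import *
where();tgt(10,0,0);tgt(-12.5,0,0)"
```

```text
6.05 module in panel mm [9.17 0.71 1.12] rv [0.0014 0.0016 0.0004] F panel [-2.5  0.  -4.9] w 0.04888959690276728
mm [-0.7  0.8  1.1] rv [-0.0016 -0.0014  0.0004]
mm [ -0.7 -21.7   1.1] rv [-0.0016 -0.0014  0.0004]
```

Call:
jog_arm:
  increments: "40 -0.7 0 1.3 -0.0016 -0.0014 0.0004;40 -0.7 0 1.3 -0.0016 -0.0014 0.0004;40 -0.7 0 1.3 -0.0016 -0.0014 0.0004"

```text
t: 6.35
eef_pos: [0.6339, -0.0174, 0.0966]
tool_rot: [155.0, 0.0, 98.6]
ft_force: [-0.2, 0.4, -4.8]
gripper_width: 0.0497
finger_force: 66.6
```

```bash
python3 -c "
from h import *
where();tgt(-12.5,0,0)"
```

```text
6.35 module in panel mm [ 9.46 -0.22  0.1 ] rv [-0.0006 -0.0007  0.0001] F panel [-2.1  0.4 -4.3] w 0.0497266011430128
mm [  0.2 -22.    0.1] rv [0.0007 0.0006 0.0001]
```

Call:
jog_arm:
  increments: "40 0.2 -3 0.3 0 0 0;40 0.2 -6 0.3 0 0 0;40 0.2 -9 0.3 0 0 0;40 0.2 -12 0.3 0 0 0;40 0.2 -15 0.3 0 0 0;40 0.2 -18 0.3 0 0 0;40 0.2 -20 0.3 0 0 0;40 0.2 -22 0.3 0 0 0;40 0.2 -23 0.3 0 0 0;40 0.2 -23 0.3 0 0 0"

```text
t: 7.35
eef_pos: [0.6138, -0.0203, 0.087]
tool_rot: [154.9, 0.0, 98.6]
ft_force: [-0.2, -0.2, 2.2]
gripper_width: 0.0491
finger_force: 67.5
```

```bash
python3 -c "
from h import *
where();tgt(-12.5,0,0)"
```

```text
7.35 module in panel mm [-12.97  -0.06  -0.04] rv [-0.0008 -0.0017  0.0002] F panel [ 0.7 -0.2  2.1] w 0.04911506999543001
mm [ 0.1  0.5 -0. ] rv [0.0017 0.0008 0.0002]
```

Call:
jog_arm:
  increments: "40 0 -1 0 0 0 0;40 0 -2 0 0 0 0;40 0 -2 0 0 0 0"

```text
t: 7.65
eef_pos: [0.6136, -0.0203, 0.087]
tool_rot: [154.7, 0.0, 98.6]
ft_force: [6.9, 0.6, -1.9]
gripper_width: 0.049
finger_force: 66.7
```

```bash
python3 -c "
from h import *
where()"
```

```text
7.65 module in panel mm [-13.2   -0.06   0.04] rv [-0.0007 -0.0052  0.0003] F panel [ 5.5 -0.5 -4.7] w 0.04903658591352283
```

At the stop: a 2 mm command gave only 0.2 mm of travel and the force rose. Releasing.

Call:
jog_arm:
  increments: "40 0 1.5 0 0 0 0;52 0 1.5 0 0 0 0;60 0 1.5 0 0 0 0;72 0 1.5 0 0 0 0;72 0 1.5 0 0 0 0;72 0 1.5 -15 0 0 0;72 0 1.5 -40 0 0 0;72 0 1.5 -80 0 0 0;72 0 1.5 -110 0 0 0;72 0 1.5 -110 0 0 0"

```text
t: 8.65
eef_pos: [0.568, -0.0284, 0.1899]
tool_rot: [154.7, 0.3, 98.5]
ft_force: [0.3, 0.8, 0.5]
gripper_width: 0.072
finger_force: 0.0
```

Call:
jog_arm:
  increments: "72 0 0 0 0 0 0;72 0 0 0 0 0 0;72 0 0 0 0 0 0"

```text
t: 8.95
eef_pos: [0.5661, -0.0268, 0.1842]
tool_rot: [155.1, -0.1, 98.7]
ft_force: [0.3, -0.3, 0.7]
gripper_width: 0.0718
finger_force: 0.0
```

Run:
```python
from h import *
where()
P=camera_params("wrist");im,d=grab_frame("wrist");w=world("wrist",d,P)
m=RP.inv().apply((w-PP).reshape(-1,3)).reshape(w.shape)*1000
cv2.imwrite("pics/w4.png",im[...,::-1])
e=(d>0)&(im.max(2)<95)&(abs(m[...,0]+12.5)<40)&(m[...,1]>42)&(m[...,1]<90)&(m[...,2]>-3)&(m[...,2]<9)
print("ear+",cv2.minAreaRect(m[e][:,:2].astype(np.float32)),np.percentile(m[e],[2,50,98],axis=0))
c=(d>0)&(m[...,2]>30)&(m[...,2]<60)&(abs(m[...,0]+12.5)<40)&(abs(m[...,1])<45)
print("case",cv2.minAreaRect(m[c][:,:2].astype(np.float32)),np.median(m[c][:,2]))
imt,dt=grab_frame("top");cv2.imwrite("pics/t2.png",imt[...,::-1])
```

```text
8.95 module in panel mm [-15.52   0.71 108.4 ] rv [ 0.0018  0.002  -0.0003] F panel [ 0.5 -0.4  0.5] w 0.07180367836378897
ear+ ((-13.247264862060547, 58.38310241699219), (49.2227897644043, 32.192630767822266), 0.01229882799088955) [[-37.14830882  42.4610984    2.34641595]
 [-10.53145691  63.14589348   3.89644541]
 [ 10.71389193  74.46602483   5.37145508]]
case ((-13.099987030029297, 0.049072265625), (50.1816520690918, 78.22745513916016), 0.05962437763810158) 45.37255218674525
```

View pics/w4.png

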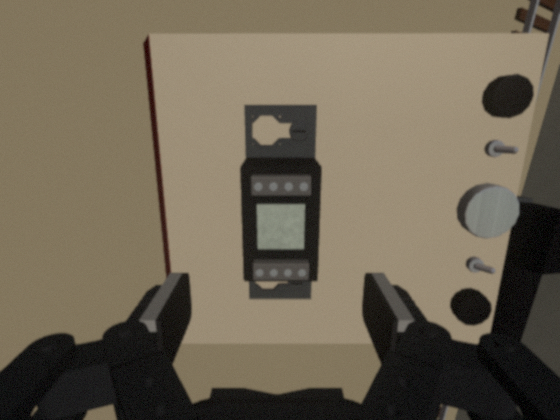

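The module hangs home. Its case is at panel x -13.1, y 0.05 mm, the plate lies on the face, and the screw head is at the slot end, near pixel (298,131). The wrist load fell by 5.4 N (0.55 kg) on release, which rules out the empty shell. The other module was never touched.

```bash
python3 -c "
from h import *
print(job.sign_off())"
```

```text
the job is handed in; nothing more can be done
None
```

The right-hand module, about 0.55 kg when weighed in the gripper, hangs fully home and locked on the console. I never lifted the left one, because that weight already ruled out the empty shell. It still lies untouched on the bench, and the job is handed in.

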